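# Calibrate the lab balance through its recessed button

### The arm

A 7-joint arm with a two-finger parallel gripper is mounted at the origin on the work surface. World frame = base frame: x ahead of the robot, y to its left, z up, the work surface at z = 0. Lengths are in m, angles in degrees, forces in N, time in s.
With the tool pointing down it reaches from about 0.425 to 0.875 m from the base axis. Payload 9.9 kg.
Tool frame: the origin (TCP) lies between the finger pads; the fingertips stand 14 mm ahead of it and the grasp point (between the pads) lies 5 mm behind it; z points along the fingers, y is the line along which they close (so a half turn about z gives the same grasp; the last joint's range is limited). The gripper opens to 85 mm and grips with 20 to 120 N. Pads are 22 mm wide; open, the fingers measure 114 mm over their backs; the gripper's body (76 mm by 85 mm) begins 54 mm behind the grasp point. The pads swing forward as they close: fully open they stand 13 mm farther back than shut.
Start: joints at [69.225, 32.985, 1.427, 82.34, -0.859, 64.687, -3.237], TCP at [0.186, -0.649, 0.245] pointing down, gripper open.
Joint ranges: [-157.87, 157.87], [-19.46, 123.44], [-87.15, 90], [11.01, 140.99], [-62.26, 242.26], [9.8, 113.94], [-161.44, 161.44]. Speed limits (degrees/s): [127.2, 127.2, 172.46, 172.46, 180, 180, 180].

### API

Orientations are given as a 3x3 rotation matrix whose columns are the frame's x, y, z axes.
In Python, from plant import env gives the robot as it stands.
- The arm moves only by the tool carry_out, never from a script. Its argument "series" is a list of rows, each a list of 7 numbers: the shift along the tool's x, y, z in m, then the turn, a rotation vector about the tool's x, y, z in rad, then the finger opening in m, from 0 to 0.0854. A call has 1 to 20 rows; each row shifts and turns the commanded pose from where the row before left it, along the tool's axes as they then stand; what a row does not reach is not made up. A row lasts 1/12 s, in which the tool goes at most 41.7 mm and 7.16 degrees, less where a joint would pass 70% of its speed; a pose out of reach is approached as far as the arm can. A call with a gripper value outside its range is refused whole. The fingers move at their own pace and stop on an object; "force" is the grip in N (left out, the last holds). Time passes only in rows, so rows that do not move let the fingers close. It gives the time, the measured TCP pose, the force, the opening and the grip force at its end, in the units of the state.
- env.read_state(): the state, without advancing time (a new reading comes with each control period).
- env.get_image(name): name is "scene" or "top" or "wrist"; returns the picture (400x640x3 uint8, red, green, blue); there is no depth.
- env.camera_model(name): a dict with "fx", "fy", "cx", "cy" (pixels), "eye" and "rotation" of the camera in the world; the wrist camera has in their place "tool_from_camera" (4x4, takes a point from camera to tool coordinates, whose origin is the TCP and whose axes are the flange's). Camera axes: x right, y up, looking along -z (the intrinsics and any distortion apply to the point x, -y, -z); pixel columns grow to the right and rows downward; lengths in m; the calibration is good to about 2 mm. A picture is of the moment at which its call begins: read the wrist's pose just before it. camera_model takes no time and is no camera call.
- env.job_done(): hands the job in; it is judged then, once.
The state is a dict: "t": time; "joint_pos": joint angles; "joint_velocities": joint speeds; "tau": joint torques, N m; "tool_pos": TCP position; "orientation": TCP orientation; "contact_force": force on the tool from outside, world axes, zero at the start; "wrist_torque": the same for the moment, N m; "gripper_width": finger opening in m; "grip_force": force on a finger pad.
Only numpy, scipy, OpenCV 4.12 (cv2) and the standard library are available. Lean on these libraries where they do the work, as an engineer would, in place of code of your own. Each camera call takes 0.05 s, during which the arm holds its last target. There are 200 camera calls.

### The job

Calibrate the balance: stand the large brass reference weight upright on the middle of the steel pan and let go of it, then take the orange-handled stylus from the rack, reach its steel tip through the yellow-ringed hole in the balance's front deck and push the recessed red button down. Finish while still gripping the stylus and holding the button fully down with it. Leave the other tools, the small weight and the containers where they stand.

Things in the scene. Friction and masses are not known exactly. Their poses are not given: they have to be found in the camera images.
- balance: Fixed cream laboratory balance with a blue band, 300 mm deep (own x) by 210 mm wide (own y); origin under its centre on the bench, z up. Own -x is the front: a flat deck 55 mm above the bench, with a display and the yellow-ringed hole; behind x = -40 mm the casing is 63 mm high and carries the pan.
- pan_top (a point): Centre of the top face of the fixed round steel pan, 130 mm across, flat without a rim, 80 mm above the bench; z up.
- aperture (a point): Centre of the mouth of the round vertical hole, 16 mm across, in the balance's deck, 55 mm above the bench, ringed in yellow, 90 mm in front of (own -x) and 70 mm to own +y of the balance's centre; its z points up and the hole runs straight down. The red button, 13 mm across, fills the hole 15 mm below the mouth. Fingers do not fit into the hole.
- cal_button (a joint): The recessed red spring button: 0 m when up, 0.006 m when fully down (its stop). It takes 1.5 N to start it and 4 N to push it fully down, and it springs back when freed; it counts as held down beyond 0.0042 m.
- stylus: Loose orange-handled stylus, 150 mm long, 45 g, upright in one of the rack's holes (its tallest tool), drawn out straight up; origin at the end of its tip, own z towards the handle. From the origin up: steel tip rod 7 mm across to 50 mm, black collar 22 mm across from 50 to 56 mm, which rests on the rack, round orange handle 16 mm across to 150 mm.
- stylus_tip (a point): End of the stylus's steel tip (the same point as the stylus's origin).
- rack: Fixed wooden rack, 170 (own x) by 60 by 55 mm high; origin under its centre, z up. Three vertical 9 mm through holes on its centre line at own x = -55, 0 and 55 mm hold the stylus and two shorter tools in any order, so close the fingers across the row, along own y.
- weight: Loose large brass reference weight, 200 g, upright on the cork mat: a cylinder 30 mm across and 34 mm high under a neck and a 20 mm knob, 54 mm high in all; origin at the centre of its underside, z up.
- small_weight: Loose small steel weight, 50 g, 20 mm across and 44 mm high, on the same mat, 70 mm from the large one; leave it. Origin at the centre of its underside.
- mat: Fixed cork mat, 150 (own x) by 90 by 4 mm; origin under its centre. The two weights stand on its own x line, 35 mm either side of the centre, either way round: grip with the fingers closing along own y.
- needle: Loose green tool with a ball top, upright in the rack, top 113 mm above the bench (the stylus reaches 155 mm); leave it. Origin at its lower tip.
- scraper: Loose white tool, upright in the rack, top 110 mm above the bench; leave it. Origin at its lower tip.
- beaker: Loose copper beaker, 64 mm across, 85 mm high; leave it. Origin at the centre of its underside.
- jar: Loose white jar with a red lid, 56 mm across, 75 mm high; leave it. Origin at the centre of its underside.
- reagent: Loose amber jar with a green lid, 60 mm across, 100 mm high; leave it. Origin at the centre of its underside.

How it is judged:
By the outcome, as a careful person would: the job done as asked, in the order asked, and still so for the second after the job is handed in, while the arm keeps its last pose, push and grip.
It also fails if it takes over 58 s, if anything falls off the work surface, if the arm or the gripper's body presses on something with over 40 N, if the wrist force passes 120 N, or if a joint passes its speed limit or range.

## Working session

There is one attempt and no reset: what is moved stays moved. The work goes in short steps, Python scripts to look and compute and a tool call to move; the robot and the scene stay as the last step left them, time stands still between calls to the robot, and variables do not carry over. Pictures are saved under pics/ and viewed, at most 10 in all, crops included, and the job is handed in when it is done.

Besides the shell and the picture viewer there is one more tool, called after "Emit:" as name(argument=value, ...) on one line, values as JSON. carry_out: Moves the arm, as the interface text tells. Its arguments: {"type":"object","properties":{"series":{"type":"array"},"force":{"type":"number"}},"required":["series"]}

```bash
mkdir -p pics; cat > h.py <<'E'
from plant import env
import cv2, numpy as np
def save(n,f):
    im=env.get_image(n); cv2.imwrite('pics/'+f+'.png',im[:,:,::-1]); return im
def back(n,u,v,z,st=None):
    "pixel -> world point at height z"
    m=env.camera_model(n)
    if 'eye' in m: e=np.array(m['eye']);R=np.array(m['rotation'])
    else:
        T=np.array(m['tool_from_camera']);st=st or env.read_state()
        Rt=np.array(st['orientation']);e=Rt@T[:3,3]+np.array(st['tool_pos']);R=Rt@T[:3,:3]
    K=np.array([[m['fx'],0,m['cx']],[0,m['fy'],m['cy']],[0,0,1.]])
    d=m.get('distortion'); d=np.zeros(5) if d is None else np.array(d,float)
    p=cv2.undistortPoints(np.array([[[u,v]]],float),K,d)[0,0]
    r=R@np.array([p[0],-p[1],-1]); return e+r*(z-e[2])/r[2]
E
python3 - <<'E'
from h import *
s=env.read_state();print(s)
for n in('scene','top','wrist'):print(n,env.camera_model(n))
a=save('top','top');b=save('scene','scene')
cv2.imwrite('pics/both.png',cv2.resize(a,(800,500))[:,:,::-1])
E
```

```text
{'t': 0.0, 'joint_pos': array([69.22639911, 33.03238744,  1.42193451, 82.38678733, -0.86080875,
       64.68647499, -3.23796155]), 'joint_velocities': array([-0.05488575,  0.05408149, -0.02804739,  0.07557197,  0.06565038,
       -0.02472387, -0.02973152]), 'tau': array([-2.07454696e-04, -7.65761805e+01,  2.25073546e+00, -2.85967666e+01,
        1.54264335e-02,  1.24983222e-02, -3.18243394e-05]), 'tool_pos': array([ 0.18564917, -0.64851569,  0.24444305]), 'orientation': array([[ 9.61386177e-01,  2.75202404e-01, -5.05303697e-04],
       [ 2.75202863e-01, -9.61384878e-01,  1.58153170e-03],
       [-5.05500082e-05, -1.65952374e-03, -9.99998622e-01]]), 'contact_force': array([-0.10448726,  0.22271867,  0.5198674 ]), 'wrist_torque': array([-0.02664352,  0.01821292,  0.03690214]), 'grip_force': 0.0, 'gripper_width': 0.08536834889074678}
scene {'fx': 407.2847026221946, 'fy': 407.2847026221946, 'cx': 319.1159220045656, 'cy': 199.73860415940402, 'eye': array([ 1.19336379, -0.18389105,  0.7144148 ]), 'rotation': array([[ 0.2285417 , -0.68079714,  0.69590513],
       [ 0.97337236,  0.17282436, 
[... 156 characters left out ...]
.81001357303504, 'eye': array([ 0.49611422, -0.02778908,  1.23905185]), 'rotation': array([[ 0.021171  ,  0.99684352, -0.07651657],
       [-0.99955047,  0.02272921,  0.01955102],
       [ 0.02122847,  0.07606825,  0.99687661]])}
wrist {'fx': 304.7736878293448, 'fy': 304.7736878293448, 'cx': 317.01812864176566, 'cy': 199.34968202609576, 'tool_from_camera': array([[ 1.60038246e-04,  9.63243577e-01,  2.68629459e-01,
         6.92229059e-02],
       [ 9.99999979e-01, -1.20039120e-04, -1.65325620e-04,
        -3.23375651e-04],
       [-1.27002798e-04,  2.68629480e-01, -9.63243576e-01,
        -1.28345687e-01],
       [ 0.00000000e+00,  0.00000000e+00,  0.00000000e+00,
         1.00000000e+00]])}
```

View pics/both.png

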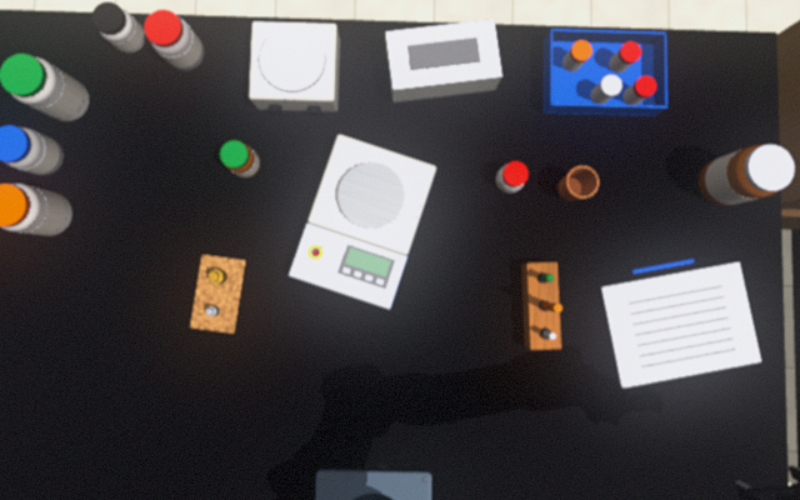

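View pics/scene.png

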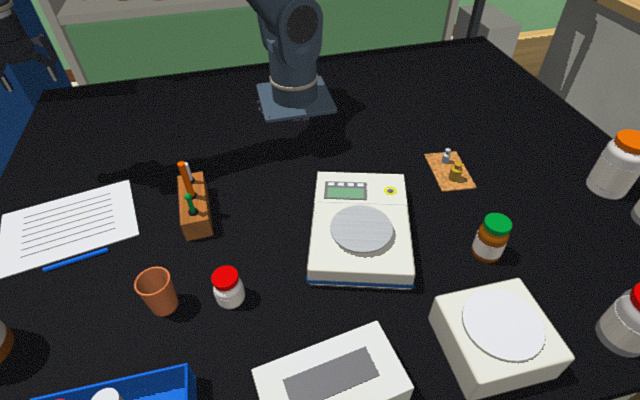

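The top view (scaled 1.25) shows the mat at left (brass weight ~216,273; small weight ~211,310), the balance in the centre (hole ~315,252; pan ~370,195), and the rack at right, with the orange stylus in the middle (~545–558,307). I'll enlarge these for pixel readings.

```bash
python3 - <<'E'
from h import *
im=cv2.imread('pics/top.png')
def c(u,v,w,h,s):return cv2.resize(im[v:v+h,u:u+w],None,fx=s,fy=s,interpolation=cv2.INTER_CUBIC)
a=c(148,198,66,75,4);b=c(410,200,66,90,4);d=c(226,100,132,150,3)
out=np.zeros((600,800,3),np.uint8)
out[:300,:264]=a;out[:360,270:534]=b
out[300:600,:]=out[300:600,:]
cv2.imwrite('pics/crop1.png',out[:360,:534]);cv2.imwrite('pics/crop2.png',c(226,100,132,150,4))
E
```

```text
(no output)
```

View pics/crop1.png

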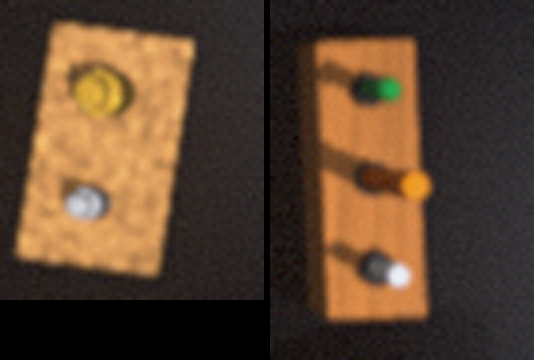

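View pics/crop2.png

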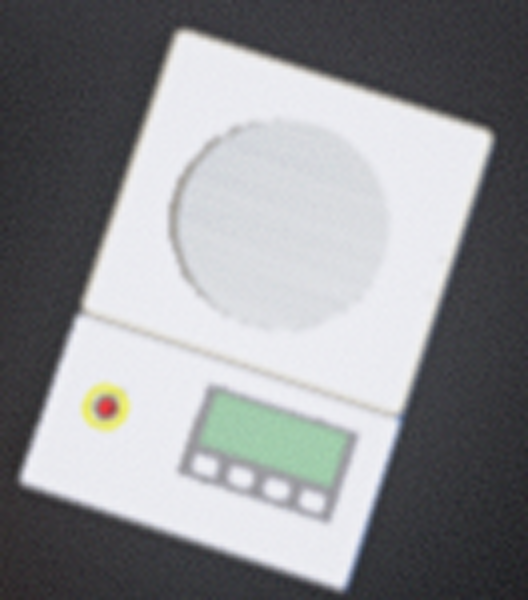

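Crop readings: the mat corners are (53,22),(195,39),(158,276),(15,258) and the brass weight is at (102,91). The rack's top corners are (315,38),(416,38),(428,318),(325,320), with the stylus top at (416,186). In crop2 the hole is at (106,407), the pan centre at (281,224) and the front corners at (20,485),(347,590).

```bash
python3 - <<'E'
from h import *
np.set_printoptions(precision=4,suppress=True)
A=lambda x,y,z:back('top',148+x/4-.4,198+y/4-.4,z)[:2]
B=lambda x,y,z:back('top',410+(x-270)/4-.4,200+y/4-.4,z)[:2]
C=lambda x,y,z:back('top',226+x/4-.4,100+y/4-.4,z)[:2]
ang=lambda d:np.degrees(np.arctan2(d[1],d[0]))
m=[A(*p,.004) for p in((53,22),(195,39),(158,276),(15,258))]
print('mat c',np.mean(m,0),'long',np.linalg.norm(m[0]-m[3]),np.linalg.norm(m[0]-m[1]),'ang x',ang(m[0]-m[3]),ang(m[1]-m[2]))
print('weight',A(102,91,.045),'small',A(86,203,.04),ang(A(102,91,.045)-A(86,203,.04)))
r=[B(*p,.055) for p in((315,38),(416,38),(428,318),(325,320))]
print('rack c',np.mean(r,0),np.linalg.norm(r[0]-r[3]),np.linalg.norm(r[0]-r[1]),ang(r[0]-r[3]),ang(r[1]-r[2]))
print('stylus',B(416,186,.155))
a=C(106,407,.055);p=C(281,224,.08)
f=C(20,485,.055),C(347,590,.055);q=C(180,28,.063),C(494,132,.063)
print('ap',a,'pan',p,'w',np.linalg.norm(f[0]-f[1]),np.linalg.norm(q[0]-q[1]),'ang y',ang(f[0]-f[1]),ang(q[0]-q[1]),'bal c',np.mean(f+q,0))
for n,u,v,z in(('ap',390,190.5,.055),('pan',361.5,229.5,.08),('wt',456,171,.045),('sty',183,163,.155)):print(n,back('scene',u,v,z))
E
```

```text
mat c [0.4645 0.3282] long 0.15168376656971114 0.09164528987856417 ang x -6.421155889338834 -6.481844347412904
weight [0.5008 0.32  ] small [0.4314 0.3282] -6.73064605627112
rack c [ 0.456  -0.3301] 0.1736598850695266 0.06326078710803448 2.3612915247359645 2.556906006054119
stylus [ 0.4553 -0.3302]
ap [0.5518 0.1249] pan [0.665  0.0187] w 0.21168717489588118 0.20660392042056283 ang y 73.47237437025011 72.8975497801609 bal c [0.6157 0.0308]
ap [0.5507 0.1261 0.055 ]
pan [0.6711 0.0169 0.08  ]
wt [0.5146 0.3146 0.045 ]
sty [ 0.4555 -0.3247  0.155 ]
```

Emit:
carry_out(series=[[0, 0, 0, 0, 0, 0.098, 0.085], [0, 0, 0, 0, 0, 0.098, 0.085], [0, 0, 0, 0, 0, 0.098, 0.085], [0, 0, 0, 0, 0, 0.098, 0.085], [0.0167, -0.027, 0, 0, 0, 0, 0.085], [0.0167, -0.027, 0, 0, 0, 0, 0.085], [0.0167, -0.027, 0, 0, 0, 0, 0.085], [0.0167, -0.027, 0, 0, 0, 0, 0.085], [0.0167, -0.027, 0, 0, 0, 0, 0.085], [0.0167, -0.027, 0, 0, 0, 0, 0.085], [0.0167, -0.027, 0, 0, 0, 0, 0.085], [0.0167, -0.027, 0, 0, 0, 0, 0.085], [0.0167, -0.027, 0, 0, 0, 0, 0.085], [0.0167, -0.027, 0, 0, 0, 0, 0.085], [0.0167, -0.027, 0, 0, 0, 0, 0.085], [0.0167, -0.027, 0, 0, 0, 0, 0.085], [0.0167, -0.027, 0, 0, 0, 0, 0.085], [0.0167, -0.027, 0, 0, 0, 0, 0.085], [0.0167, -0.027, 0, 0, 0, 0, 0.085], [0.0167, -0.027, 0, 0, 0, 0, 0.085]])

```text
t: 1.77
tool_pos: [0.5007, -0.2484, 0.2451]
orientation: [[0.994, -0.113, -0.0], [-0.113, -0.994, 0.0], [-0.0, -0.0, -1.0]]
contact_force: [0.7, -0.5, -0.8]
gripper_width: 0.0847
grip_force: 0.0
```

Emit:
carry_out(series=[[-0.0038, -0.0316, 0, 0, 0, 0, 0.085], [-0.0038, -0.0316, 0, 0, 0, 0, 0.085], [-0.0038, -0.0316, 0, 0, 0, 0, 0.085], [-0.0038, -0.0316, 0, 0, 0, 0, 0.085], [-0.0038, -0.0316, 0, 0, 0, 0, 0.085], [-0.0038, -0.0316, 0, 0, 0, 0, 0.085], [-0.0038, -0.0316, 0, 0, 0, 0, 0.085], [-0.0038, -0.0316, 0, 0, 0, 0, 0.085], [-0.0038, -0.0316, 0, 0, 0, 0, 0.085], [-0.0038, -0.0316, 0, 0, 0, 0, 0.085], [-0.0038, -0.0316, 0, 0, 0, 0, 0.085], [-0.0038, -0.0316, 0, 0, 0, 0, 0.085], [-0.0038, -0.0316, 0, 0, 0, 0, 0.085], [-0.0038, -0.0316, 0, 0, 0, 0, 0.085], [-0.0038, -0.0316, 0, 0, 0, 0, 0.085], [-0.0038, -0.0316, 0, 0, 0, 0, 0.085], [-0.0038, -0.0316, 0, 0, 0, 0, 0.085], [-0.0038, -0.0316, 0, 0, 0, 0, 0.085], [0, 0, 0, 0, 0, 0, 0.085], [0, 0, 0, 0, 0, 0, 0.085]])

```text
t: 3.43
tool_pos: [0.4954, 0.3251, 0.2445]
orientation: [[0.994, -0.109, -0.001], [-0.109, -0.994, 0.0], [-0.001, 0.0, -1.0]]
contact_force: [0.6, -0.5, 0.0]
gripper_width: 0.0848
grip_force: 0.0
```

```bash
python3 - <<'E'
from h import *
s=env.read_state();print(s['tool_pos'],s['orientation'],s['joint_pos'])
save('wrist','w1')
E
```

```text
[0.49535524 0.32505907 0.24452863] [[ 9.94008872e-01 -1.09291893e-01 -1.28248298e-03]
 [-1.09291941e-01 -9.94009693e-01  3.31553329e-05]
 [-1.27842413e-03  1.07208359e-04 -9.99999177e-01]] [ -34.68211535   25.92659323   -4.69855857   95.2646713     2.33998796
   58.9616353  -136.39310018]
```

View pics/w1.png

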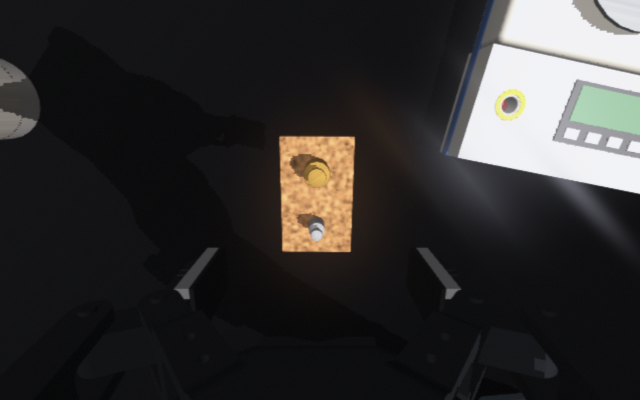

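The wrist view shows the mat corners at (279,136),(355,136),(351,252),(282,252), the brass knob top at (317,178), the small weight top at (316,235) and the hole at (510,104).

```bash
python3 - <<'E'
from h import *
np.set_printoptions(precision=4,suppress=True)
m=[back('wrist',*p,.004) for p in((279,136),(355,136),(351.5,252),(282,252))]
print(np.array(m),np.mean(m,0),np.linalg.norm(m[0]-m[1]),np.linalg.norm(m[0]-m[3]))
print('knob',back('wrist',317,178,.058),'small',back('wrist',316,235,.048),'ap',back('wrist',510,104,.055))
E
```

```text
[[0.5448 0.3636 0.004 ]
 [0.5347 0.2739 0.004 ]
 [0.3853 0.2902 0.004 ]
 [0.3955 0.3815 0.004 ]] [0.4651 0.3273 0.004 ] 0.09029162984327153 0.15036813278598732
knob [0.5003 0.3232 0.058 ] small [0.4324 0.332  0.048 ] ap [0.5529 0.1238 0.055 ]
```

Emit:
carry_out(series=[[0.0048, 0.0013, 0.0, 0, 0, 0, 0.085], [0, 0, 0.02, 0, 0, 0, 0.085], [0, 0, 0.025, 0, 0, 0, 0.085], [0, 0, 0.025, 0, 0, 0, 0.085], [0, 0, 0.025, 0, 0, 0, 0.085], [0, 0, 0.025, 0, 0, 0, 0.085], [0, 0, 0.025, 0, 0, 0, 0.085], [0, 0, 0.025, 0, 0, 0, 0.085], [0, 0, 0.02, 0, 0, 0, 0.085], [0, 0, 0.02, 0, 0, 0, 0.085], [0, 0, 0.01, 0, 0, 0, 0.085], [0, 0, 0, 0, 0, 0, 0.085], [0, 0, 0, 0, 0, 0, 0.085], [0, 0, 0, 0, 0, 0, 0.085]], force=40)

```text
t: 4.65
tool_pos: [0.5019, 0.3211, 0.0265]
orientation: [[0.994, -0.114, 0.001], [-0.114, -0.994, 0.001], [0.001, -0.001, -1.0]]
contact_force: [0.1, -0.7, -0.2]
gripper_width: 0.0849
grip_force: 0.0
```

Emit:
carry_out(series=[[-0.002, -0.002, 0.001, 0, 0, 0, 0.085], [0, 0, 0, 0, 0, 0, 0.06], [0, 0, 0, 0, 0, 0, 0.04], [0, 0, 0, 0, 0, 0, 0.03], [0, 0, 0, 0, 0, 0, 0.02], [0, 0, 0, 0, 0, 0, 0.02], [0, 0, 0, 0, 0, 0, 0.02], [0, 0, 0, 0, 0, 0, 0.02], [0, 0, 0, 0, 0, 0, 0.02], [0, 0, 0, 0, 0, 0, 0.02], [0, 0, 0, 0, 0, 0, 0.02], [0, 0, 0, 0, 0, 0, 0.02]], force=40)

```text
t: 5.65
tool_pos: [0.4994, 0.3236, 0.0247]
orientation: [[0.994, -0.113, 0.0], [-0.113, -0.994, 0.0], [0.0, -0.0, -1.0]]
contact_force: [-0.9, 0.1, 5.3]
gripper_width: 0.0285
grip_force: 39.3
```

Emit:
carry_out(series=[[0, 0, -0.015, 0, 0, 0, 0.02], [0, 0, -0.027, 0, 0, 0, 0.02], [0, 0, -0.027, 0, 0, 0, 0.02], [0, 0, -0.027, 0, 0, 0, 0.02], [0, 0, -0.027, 0, 0, 0, 0.02], [0, 0, -0.015, 0, 0, 0, 0.02], [0.0144, 0.0204, 0, 0, 0, 0, 0.02], [0.0144, 0.0204, 0, 0, 0, 0, 0.02], [0.0144, 0.0204, 0, 0, 0, 0, 0.02], [0.0144, 0.0204, 0, 0, 0, 0, 0.02], [0.0144, 0.0204, 0, 0, 0, 0, 0.02], [0.0144, 0.0204, 0, 0, 0, 0, 0.02], [0.0144, 0.0204, 0, 0, 0, 0, 0.02], [0.0144, 0.0204, 0, 0, 0, 0, 0.02], [0.0144, 0.0204, 0, 0, 0, 0, 0.02], [0.0144, 0.0204, 0, 0, 0, 0, 0.02], [0.0144, 0.0204, 0, 0, 0, 0, 0.02], [0.0144, 0.0204, 0, 0, 0, 0, 0.02], [0.0144, 0.0204, 0, 0, 0, 0, 0.02], [0.0144, 0.0204, 0, 0, 0, 0, 0.02]])

```text
t: 7.32
tool_pos: [0.6673, 0.0155, 0.1618]
orientation: [[0.994, -0.113, -0.001], [-0.113, -0.994, -0.0], [-0.001, 0.0, -1.0]]
contact_force: [-0.0, 0.8, -1.5]
gripper_width: 0.0286
grip_force: 39.9
```

Emit:
carry_out(series=[[0, 0, 0, 0, 0, 0, 0.02], [0, 0, 0, 0, 0, 0, 0.02], [0, 0, 0, 0, 0, 0, 0.02]])

```text
t: 7.57
tool_pos: [0.6667, 0.0174, 0.1618]
orientation: [[0.994, -0.113, -0.001], [-0.113, -0.994, 0.001], [-0.001, -0.0, -1.0]]
contact_force: [-0.0, 0.6, -2.6]
gripper_width: 0.0293
grip_force: 39.9
```

Emit:
carry_out(series=[[0, 0, 0.015, 0, 0, 0, 0.02], [0, 0, 0.015, 0, 0, 0, 0.02], [0, 0, 0.012, 0, 0, 0, 0.02], [0, 0, 0.008, 0, 0, 0, 0.02], [0, 0, 0.005, 0, 0, 0, 0.02], [0, 0, 0.003, 0, 0, 0, 0.02], [0, 0, 0.001, 0, 0, 0, 0.02], [0, 0, 0.0, 0, 0, 0, 0.02], [0, 0, 0.0, 0, 0, 0, 0.02]])

```text
t: 8.32
tool_pos: [0.6676, 0.0169, 0.1039]
orientation: [[0.994, -0.113, 0.001], [-0.113, -0.994, 0.0], [0.001, -0.0, -1.0]]
contact_force: [-0.0, 0.4, -1.7]
gripper_width: 0.0285
grip_force: 39.9
```

Emit:
carry_out(series=[[0, 0, 0.001, 0, 0, 0, 0.02], [0, 0, 0.001, 0, 0, 0, 0.02], [0, 0, 0, 0, 0, 0, 0.02], [0, 0, 0, 0, 0, 0, 0.02]])

```text
t: 8.65
tool_pos: [0.6673, 0.0168, 0.1014]
orientation: [[0.994, -0.113, 0.0], [-0.113, -0.994, 0.0], [0.0, -0.0, -1.0]]
contact_force: [0.2, 1.0, -1.9]
gripper_width: 0.0285
grip_force: 39.9
```

Emit:
carry_out(series=[[0, 0, 0.0007, 0, 0, 0, 0.02], [0, 0, 0, 0, 0, 0, 0.02], [0, 0, 0, 0, 0, 0, 0.02]])

```text
t: 8.9
tool_pos: [0.6674, 0.0168, 0.1008]
orientation: [[0.994, -0.113, 0.0], [-0.113, -0.994, 0.0], [0.0, -0.0, -1.0]]
contact_force: [-0.7, 0.2, 0.1]
gripper_width: 0.0289
grip_force: 40.1
```

Emit:
carry_out(series=[[0, 0, 0.0005, 0, 0, 0, 0.02], [0, 0, 0, 0, 0, 0, 0.02], [0, 0, 0, 0, 0, 0, 0.02]])

```text
t: 9.15
tool_pos: [0.6674, 0.0168, 0.1008]
orientation: [[0.994, -0.113, 0.001], [-0.113, -0.994, 0.0], [0.001, -0.0, -1.0]]
contact_force: [-1.8, -0.5, 5.7]
gripper_width: 0.0289
grip_force: 40.7
```

Emit:
carry_out(series=[[0, 0, 0, 0, 0, 0, 0.033], [0, 0, 0, 0, 0, 0, 0.04], [0, 0, 0, 0, 0, 0, 0.05], [0, 0, 0, 0, 0, 0, 0.065], [0, 0, 0, 0, 0, 0, 0.085], [0, 0, 0, 0, 0, 0, 0.085], [0, 0, 0, 0, 0, 0, 0.085], [0, 0, 0, 0, 0, 0, 0.085], [0, 0, -0.01, 0, 0, 0, 0.085], [0, 0, -0.02, 0, 0, 0, 0.085], [0, 0, -0.025, 0, 0, 0, 0.085], [0, 0, -0.025, 0, 0, 0, 0.085], [0, 0, -0.025, 0, 0, 0, 0.085], [0, 0, -0.025, 0, 0, 0, 0.085], [0, 0, -0.025, 0, 0, 0, 0.085], [0, 0, -0.015, 0, 0, 0, 0.085]])

```text
t: 10.48
tool_pos: [0.6679, 0.0169, 0.2741]
orientation: [[0.994, -0.113, 0.004], [-0.113, -0.994, 0.0], [0.004, -0.001, -1.0]]
contact_force: [-0.4, 0.2, 1.0]
gripper_width: 0.085
grip_force: 0.0
```

Emit:
carry_out(series=[[0, 0, 0, 0, 0, -0.0775, 0.085], [0, 0, 0, 0, 0, -0.0775, 0.085], [-0.01334, 0.01986, 0, 0, 0, 0, 0.085], [-0.01334, 0.01986, 0, 0, 0, 0, 0.085], [-0.01334, 0.01986, 0, 0, 0, 0, 0.085], [-0.01334, 0.01986, 0, 0, 0, 0, 0.085], [-0.01334, 0.01986, 0, 0, 0, 0, 0.085], [-0.01334, 0.01986, 0, 0, 0, 0, 0.085], [-0.01334, 0.01986, 0, 0, 0, 0, 0.085], [-0.01334, 0.01986, 0, 0, 0, 0, 0.085], [-0.01334, 0.01986, 0, 0, 0, 0, 0.085], [-0.01334, 0.01986, 0, 0, 0, 0, 0.085], [-0.01334, 0.01986, 0, 0, 0, 0, 0.085], [-0.01334, 0.01986, 0, 0, 0, 0, 0.085], [-0.01334, 0.01986, 0, 0, 0, 0, 0.085], [-0.01334, 0.01986, 0, 0, 0, 0, 0.085], [-0.01334, 0.01986, 0, 0, 0, 0, 0.085], [-0.01334, 0.01986, 0, 0, 0, 0, 0.085], [-0.01334, 0.01986, 0, 0, 0, 0, 0.085], [0, 0, 0, 0, 0, 0, 0.085]])

```text
t: 12.15
tool_pos: [0.4513, -0.3349, 0.271]
orientation: [[0.999, 0.035, -0.001], [0.035, -0.999, -0.003], [-0.001, 0.003, -1.0]]
contact_force: [-0.2, -0.4, -0.3]
gripper_width: 0.0851
grip_force: 0.0
```

Emit:
carry_out(series=[[0, 0, 0, 0, 0, 0, 0.085], [0, 0, 0, 0, 0, 0, 0.085]])

```text
t: 12.32
tool_pos: [0.4552, -0.3294, 0.2706]
orientation: [[0.999, 0.042, 0.001], [0.042, -0.999, 0.0], [0.001, -0.0, -1.0]]
contact_force: [-0.1, 1.1, -0.6]
gripper_width: 0.0852
grip_force: 0.0
```

```bash
python3 - <<'E'
from h import *
s=env.read_state();print(s['tool_pos'],s['orientation'])
a=save('wrist','w2');b=save('top','t2')
c=lambda im,u,v,w,h,k:cv2.resize(im[v:v+h,u:u+w],None,fx=k,fy=k,interpolation=cv2.INTER_CUBIC)
o=np.zeros((400,800,3),np.uint8)
o[:400,:400]=c(a,217,80,200,200,2);o[:400,400:]=c(b,226,100,133,133,3.01)[:400,:400]
cv2.imwrite('pics/w2c.png',o[:,:,::-1])
E
```

```text
[ 0.45517323 -0.32940894  0.2706446 ] [[ 9.99115733e-01  4.20357815e-02  8.63533320e-04]
 [ 4.20355844e-02 -9.99116084e-01  2.45097678e-04]
 [ 8.73072902e-04 -2.08581819e-04 -9.99999597e-01]]
```

View pics/w2c.png

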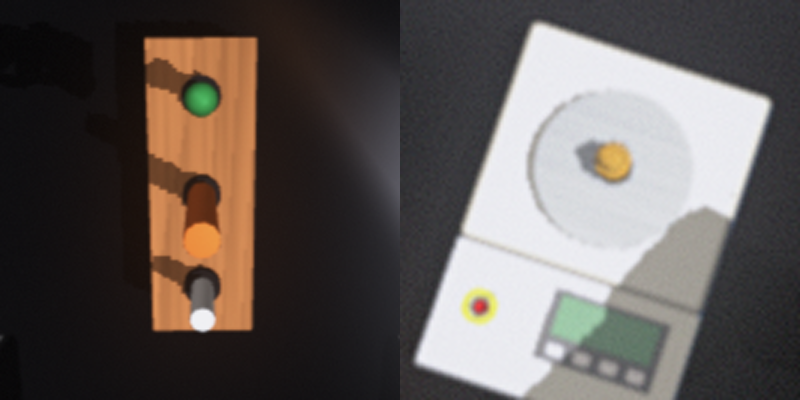

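The weight stands upright at the pan's centre: the knob is 8 px above the pan centre, as its height requires. The stylus top is at wrist pixel (318,199.5), with the rack corners at crop (145,38),(257,38),(253,330),(153,330).

```bash
python3 - <<'E'
from h import *
np.set_printoptions(precision=4,suppress=True)
W=lambda x,y,z:back('wrist',217+x/2-.25,80+y/2-.25,z)
r=np.array([W(*p,.055) for p in((145,38),(257,38),(253,330),(153,330))])
print(r,r.mean(0),np.linalg.norm(r[0]-r[1]),np.linalg.norm(r[0]-r[3]))
print('sty',W(202,239,.155),'col',W(201,193,.061))
E
```

```text
[[ 0.5395 -0.2947  0.055 ]
 [ 0.5422 -0.3547  0.055 ]
 [ 0.3729 -0.3639  0.055 ]
 [ 0.3702 -0.3029  0.055 ]] [ 0.4562 -0.329   0.055 ] 0.06005840349061029 0.1695612698367578
sty [ 0.4569 -0.3288  0.155 ] col [ 0.4576 -0.3284  0.061 ]
```

Emit:
carry_out(series=[[0.0015, 0, 0.015, 0, 0, 0, 0.085], [0, 0, 0.025, 0, 0, 0, 0.085], [0, 0, 0.025, 0, 0, 0, 0.085], [0, 0, 0.025, 0, 0, 0, 0.085], [0, 0, 0.025, 0, 0, 0, 0.085], [0, 0, 0.025, 0, 0, 0, 0.07], [0, 0, 0.015, 0, 0, 0, 0.06], [0, 0, 0.01, 0, 0, 0, 0.05], [0, 0, 0, 0, 0, 0, 0.04], [0, 0, 0, 0, 0, 0, 0.03], [0, 0, 0, 0, 0, 0, 0.025]])

```text
t: 13.33
tool_pos: [0.4571, -0.33, 0.1061]
orientation: [[0.999, 0.042, 0.001], [0.042, -0.999, -0.001], [0.001, 0.001, -1.0]]
contact_force: [0.5, -0.0, -0.3]
gripper_width: 0.0249
grip_force: 0.0
```

Emit:
carry_out(series=[[0, 0, 0, 0, 0, 0, 0.022], [0, 0, 0, 0, 0, 0, 0.018], [0, 0, 0, 0, 0, 0, 0.01], [0, 0, 0, 0, 0, 0, 0.005], [0, 0, 0, 0, 0, 0, 0.005], [0, 0, 0, 0, 0, 0, 0.005], [0, 0, 0, 0, 0, 0, 0.005]], force=60)

```text
t: 13.92
tool_pos: [0.4568, -0.3302, 0.1062]
orientation: [[0.999, 0.042, 0.002], [0.042, -0.999, -0.001], [0.002, 0.001, -1.0]]
contact_force: [-1.1, -0.3, 7.2]
gripper_width: 0.0146
grip_force: 58.3
```

Emit:
carry_out(series=[[0, 0, -0.005, 0, 0, 0, 0.005], [0, 0, -0.015, 0, 0, 0, 0.005], [0, 0, -0.02, 0, 0, 0, 0.005], [0, 0, -0.025, 0, 0, 0, 0.005], [0, 0, -0.025, 0, 0, 0, 0.005], [0, 0, -0.025, 0, 0, 0, 0.005], [0, 0, -0.025, 0, 0, 0, 0.005], [0, 0, -0.015, 0, 0, 0, 0.005], [0, 0, 0, 0, 0, 0, 0.005]])

```text
t: 14.67
tool_pos: [0.4574, -0.3308, 0.2641]
orientation: [[0.999, 0.042, 0.005], [0.042, -0.999, -0.003], [0.005, 0.003, -1.0]]
contact_force: [0.5, 0.2, 0.1]
gripper_width: 0.0147
grip_force: 58.5
```

Emit:
carry_out(series=[[0.00604, -0.02368, 0, 0, 0, 0, 0.005], [0.00604, -0.02368, 0, 0, 0, 0, 0.005], [0.00604, -0.02368, 0, 0, 0, 0, 0.005], [0.00604, -0.02368, 0, 0, 0, 0, 0.005], [0.00604, -0.02368, 0, 0, 0, 0, 0.005], [0.00604, -0.02368, 0, 0, 0, 0, 0.005], [0.00604, -0.02368, 0, 0, 0, 0, 0.005], [0.00604, -0.02368, 0, 0, 0, 0, 0.005], [0.00604, -0.02368, 0, 0, 0, 0, 0.005], [0.00604, -0.02368, 0, 0, 0, 0, 0.005], [0.00604, -0.02368, 0, 0, 0, 0, 0.005], [0.00604, -0.02368, 0, 0, 0, 0, 0.005], [0.00604, -0.02368, 0, 0, 0, 0, 0.005], [0.00604, -0.02368, 0, 0, 0, 0, 0.005], [0.00604, -0.02368, 0, 0, 0, 0, 0.005], [0.00604, -0.02368, 0, 0, 0, 0, 0.005], [0.00604, -0.02368, 0, 0, 0, 0, 0.005], [0.00604, -0.02368, 0, 0, 0, 0, 0.005], [0.00604, -0.02368, 0, 0, 0, 0, 0.005]])

```text
t: 16.25
tool_pos: [0.5518, 0.1254, 0.2595]
orientation: [[0.999, 0.042, -0.001], [0.042, -0.999, -0.0], [-0.001, 0.0, -1.0]]
contact_force: [-0.5, 0.1, -0.6]
gripper_width: 0.0145
grip_force: 58.5
```

Emit:
carry_out(series=[[0, 0, 0.015, 0, 0, 0, 0.005], [0, 0, 0.025, 0, 0, 0, 0.005], [0, 0, 0.025, 0, 0, 0, 0.005], [0, 0, 0.01, 0, 0, 0, 0.005], [0, 0, 0, 0, 0, 0, 0.005], [0, 0, 0, 0, 0, 0, 0.005], [0, 0, 0, 0, 0, 0, 0.005]])

```text
t: 16.83
tool_pos: [0.5528, 0.1245, 0.1863]
orientation: [[0.999, 0.041, 0.002], [0.041, -0.999, 0.0], [0.002, -0.0, -1.0]]
contact_force: [-0.0, -0.4, 0.1]
gripper_width: 0.0145
grip_force: 58.6
```

```bash
python3 - <<'E'
from h import *
s=env.read_state();print(s['tool_pos'],s['orientation'],s['gripper_width'],s['grip_force'])
a=save('wrist','w3');b=save('scene','s3')
c=lambda im,u,v,w,h,k:cv2.resize(im[v:v+h,u:u+w],None,fx=k,fy=k,interpolation=cv2.INTER_CUBIC)
o=np.zeros((480,800,3),np.uint8)
o[:,:400]=c(a,217,100,200,240,2);o[:,400:]=c(b,330,90,100,120,4)
cv2.imwrite('pics/w3c.png',o[:,:,::-1])
E
```

```text
[0.55281639 0.12450806 0.18626599] [[ 9.99137674e-01  4.14914314e-02  1.53900364e-03]
 [ 4.14907102e-02 -9.99138766e-01  4.97672274e-04]
 [ 1.55832733e-03 -4.33388765e-04 -9.99998692e-01]] 0.014533174461546443 58.55172336101532
```

View pics/w3c.png

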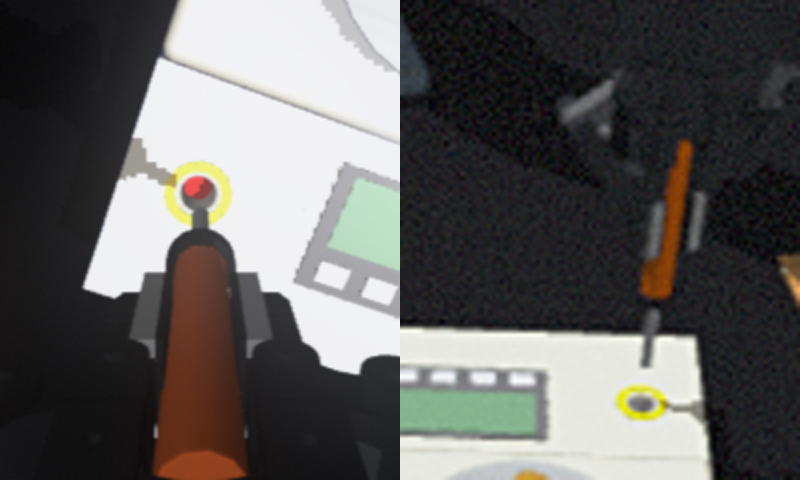

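```bash
python3 - <<'E'
from h import *
np.set_printoptions(precision=4,suppress=True)
W=lambda x,y,z:back('wrist',217+x/2-.25,100+y/2-.25,z)
S=lambda x,y,z:back('scene',330+(x-400)/4-.4,90+y/4-.4,z)
print('ring w',W(198,193,.055),'s',S(641,403,.055))
for z in(.083,.085,.087):print(z,'tip w',W(200,206,z),'s',S(646,366,z))
# stylus top in scene, z=tip+.150
print('top s',S(685,143,.235),'coll-bottom s',S(654,310,.135))
E
```

```text
ring w [0.5526 0.1263 0.055 ] s [0.5502 0.1259 0.055 ]
0.083 tip w [0.5548 0.1254 0.083 ] s [0.5489 0.1263 0.083 ]
0.085 tip w [0.5553 0.1254 0.085 ] s [0.5509 0.1254 0.085 ]
0.087 tip w [0.5559 0.1255 0.087 ] s [0.5529 0.1244 0.087 ]
top s [0.5485 0.1305 0.235 ] coll-bottom s [0.5598 0.1211 0.135 ]
```

The tip hangs about 30 mm above the hole, within 1–3 mm of its centre in both views (ring at wrist crop (198,193), rod end ~(200,206); in the scene half, ring (641,403), tip (646,366)). I'll correct slightly and lower it to just above the mouth.

Emit:
carry_out(series=[[-0.001, -0.0008, 0.01, 0, 0, 0, 0.005], [0, 0, 0.01, 0, 0, 0, 0.005], [0, 0, 0.005, 0, 0, 0, 0.005], [0, 0, 0, 0, 0, 0, 0.005], [0, 0, 0, 0, 0, 0, 0.005], [0, 0, 0, 0, 0, 0, 0.005]])

```text
t: 17.43
tool_pos: [0.5512, 0.1252, 0.1601]
orientation: [[0.999, 0.042, -0.0], [0.042, -0.999, 0.0], [-0.0, -0.0, -1.0]]
contact_force: [-0.3, -0.1, -0.3]
gripper_width: 0.0143
grip_force: 58.6
```

```bash
python3 - <<'E'
from h import *
s=env.read_state();print(s['tool_pos'])
a=save('wrist','w4');b=save('scene','s4')
c=lambda im,u,v,w,h,k:cv2.resize(im[v:v+h,u:u+w],None,fx=k,fy=k,interpolation=cv2.INTER_CUBIC)
o=np.zeros((400,800,3),np.uint8)
o[:,:400]=c(a,292,180,50,50,8);o[:,400:]=c(b,365,160,50,50,8)
cv2.imwrite('pics/w4c.png',o[:,:,::-1])
E
```

```text
[0.55117308 0.1252077  0.16008272]
```

View pics/w4c.png

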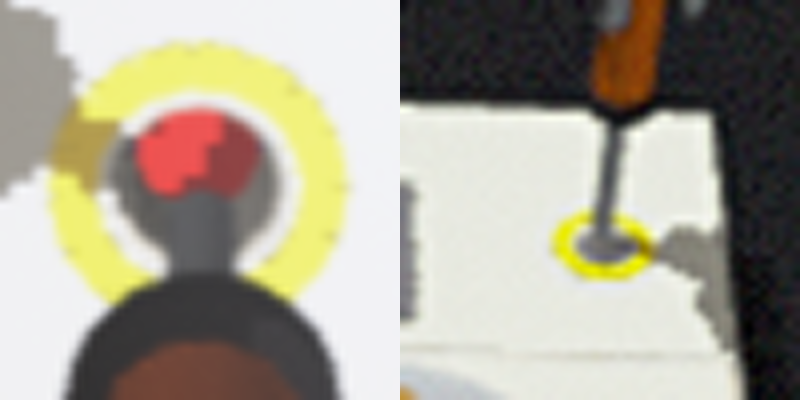

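The tip sits over the hole's middle in both views (wrist: ring centre ~(198,190), rod end ~(203,195); scene: tip ~(605,237), ring (604,246)). Inserting.

Emit:
carry_out(series=[[0, 0, 0.006, 0, 0, 0, 0.005], [0, 0, 0.006, 0, 0, 0, 0.005], [0, 0, 0.004, 0, 0, 0, 0.005], [0, 0, 0.0, 0, 0, 0, 0.005], [0, 0, 0, 0, 0, 0, 0.005], [0, 0, 0, 0, 0, 0, 0.005]])

```text
t: 18.03
tool_pos: [0.5512, 0.1252, 0.1441]
orientation: [[0.999, 0.042, -0.0], [0.042, -0.999, 0.0], [-0.0, -0.0, -1.0]]
contact_force: [1.3, -0.5, -0.1]
gripper_width: 0.0144
grip_force: 58.6
```

Emit:
carry_out(series=[[0, 0, 0.002, 0, 0, 0, 0.005], [0, 0, 0.002, 0, 0, 0, 0.005], [0, 0, 0.002, 0, 0, 0, 0.005], [0, 0, 0.0, 0, 0, 0, 0.005], [0, 0, 0, 0, 0, 0, 0.005], [0, 0, 0, 0, 0, 0, 0.005]])

```text
t: 18.53
tool_pos: [0.5513, 0.1253, 0.1383]
orientation: [[0.999, 0.042, 0.0], [0.042, -0.999, 0.0], [0.0, -0.0, -1.0]]
contact_force: [-0.1, 1.4, 2.0]
gripper_width: 0.0147
grip_force: 58.7
```

Emit:
carry_out(series=[[0, 0, 0.001, 0, 0, 0, 0.005], [0, 0, 0.001, 0, 0, 0, 0.005], [0, 0, 0.0005, 0, 0, 0, 0.005], [0, 0, 0.0, 0, 0, 0, 0.005], [0, 0, 0, 0, 0, 0, 0.005]])

```text
t: 18.95
tool_pos: [0.5512, 0.1252, 0.1357]
orientation: [[0.999, 0.042, 0.0], [0.042, -0.999, 0.0], [0.0, -0.0, -1.0]]
contact_force: [0.8, 0.3, 4.1]
gripper_width: 0.0148
grip_force: 58.7
```

Emit:
carry_out(series=[[0, 0, 0.0005, 0, 0, 0, 0.005], [0, 0, 0.0003, 0, 0, 0, 0.005], [0, 0, 0.0, 0, 0, 0, 0.005], [0, 0, 0, 0, 0, 0, 0.005]])

```text
t: 19.28
tool_pos: [0.5513, 0.1253, 0.1351]
orientation: [[0.999, 0.042, 0.001], [0.042, -0.999, 0.0], [0.001, -0.0, -1.0]]
contact_force: [0.4, -0.5, 5.7]
gripper_width: 0.0147
grip_force: 59.0
```

Emit:
carry_out(series=[[0, 0, 0.0005, 0, 0, 0, 0.005], [0, 0, 0.0, 0, 0, 0, 0.005], [0, 0, 0, 0, 0, 0, 0.005], [0, 0, 0, 0, 0, 0, 0.005]])

```text
t: 19.62
tool_pos: [0.5515, 0.1253, 0.1349]
orientation: [[0.999, 0.042, 0.001], [0.042, -0.999, 0.0], [0.001, -0.0, -1.0]]
contact_force: [-0.1, -0.1, 8.9]
gripper_width: 0.0148
grip_force: 59.5
```

Emit:
carry_out(series=[[0, 0, 0, 0, 0, 0, 0.005], [0, 0, 0, 0, 0, 0, 0.005], [0, 0, 0, 0, 0, 0, 0.005], [0, 0, 0, 0, 0, 0, 0.005]])

```text
t: 19.95
tool_pos: [0.5515, 0.1253, 0.1349]
orientation: [[0.999, 0.042, 0.001], [0.042, -0.999, 0.0], [0.001, -0.0, -1.0]]
contact_force: [-0.4, -1.0, 8.9]
gripper_width: 0.0146
grip_force: 59.5
```

```bash
python3 - <<'E'
from h import *
b=save('scene','s5');a=save('wrist','w5')
c=lambda im,u,v,w,h,k:cv2.resize(im[v:v+h,u:u+w],None,fx=k,fy=k,interpolation=cv2.INTER_CUBIC)
o=np.zeros((400,800,3),np.uint8)
o[:,:400]=c(a,217,100,200,200,2);o[:,400:]=c(b,310,120,133,133,3.01)[:400,:400]
cv2.imwrite('pics/w5c.png',o[:,:,::-1])
E
```

```text
(no output)
```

View pics/w5c.png

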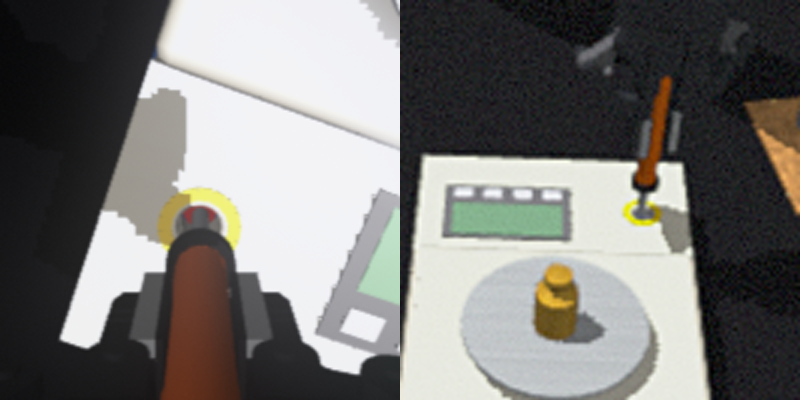

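The stylus tip is in the hole with the button against its stop: z has stalled at the predicted height, with 8.9 N of push. The brass weight stands upright mid-pan (scene crop ~(557,305)).

```bash
python3 -c "
from plant import env
print(env.job_done())"
```

```text
the job is handed in; nothing more can be done
None
```

I stood the brass weight upright on the middle of the pan and let go, then handed the job in at about 20 s with the stylus still gripped and holding the red button down; travel had stopped at its expected end, with about 9 N of push.

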